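Lock a sample reader's carousel for transport

ROBOT

A 6-joint arm with a two-finger parallel gripper is mounted at the origin on the work surface. World frame = base frame: x ahead of the robot, y to its left, z up, the work surface at z = 0. Lengths are in mm, angles in rad, forces in N, time in s.
With the tool pointing down it reaches from about 350 to 975 mm from the base axis. Payload 4.9 kg.
Tool frame: the origin (TCP) lies midway between the tips of the shut fingers; the grasp point (between the pads) lies 19 mm behind it; x points along the fingers, y is the direction in which the jaws open and shut, and the axes are right-handed (so a half turn about x gives the same grasp; the last joint's range is limited). The gripper opens to 85 mm and grips with 20 to 120 N. Pads are 22 mm wide; open, the fingers measure 114 mm over their backs; the gripper's body (76 mm by 85 mm) begins 54 mm behind the grasp point. The pads swing forward as they close: fully open they stand 13 mm farther back than shut.
Start: joints at [-1.389, 0.053, 1.613, -0, 1.476, -0.119], TCP at [185.173, -596.919, 231.304] pointing down, gripper open.
Joint ranges: [-3.01, 3.01], [-1.01, 2.22], [0.06, 2.58], [-1.02, 4.17], [0.09, 2.62], [-3.14, 3.14]. Speed limits (rad/s): [2.57, 2.57, 3.14, 3.14, 3.14, 3.14].

INTERFACE

Orientations are given as [roll, pitch, yaw] about the fixed x, y, z axes, in that order (R = Rz(yaw) Ry(pitch) Rx(roll)).
In Python, from bench import * gives the robot as it stands.
- The arm moves only by the tool move_arm, never from a script. Its arguments are lists of equal length, an entry for each row: "dp": the shift along the tool's x, y, z in units of 25 mm (1.0 is 25 mm), a list of three; "angular": the turn, a rotation vector about the tool's x, y, z in units of 6 degrees (1.0 is 6 degrees), a list of three; "hand": the gripper's target within -1 to 1 (fully open at 1, half-way at 0, shut at -1). In form: {"dp": [[dx, dy, dz], ...], "angular": [[wx, wy, wz], ...], "hand": [hand, ...]}. A call has exactly 5 rows; each row is the pose to reach, as a shift and turn from the pose commanded when the call began, along the tool's axes at that moment; what a row does not reach only later rows make up. A row lasts 1/12 s, in which the tool goes at most 41.7 mm and 7.16 degrees, less where a joint would pass 70% of its speed; a pose out of reach is approached as far as the arm can. A call with a gripper value outside its range is refused whole. The fingers move at their own pace and stop on an object; "squeeze" is the grip in N (left out, the last holds). Time passes only in rows, so rows that repeat a pose let the fingers close, or fill a call up. It gives the time, the measured TCP pose, the force and the opening at its end, in the units of the state.
- sense(): the state, without advancing time (a new reading comes with each control period).
- camera(name): name is "scene" or "top" or "wrist"; returns the picture (384x512x3 uint8, red, green, blue); there is no depth.
- camera_model(name): a dict with "mtx" (3x3 intrinsics, pixels), "extrinsics" (4x4, takes a point from world to camera coordinates). Camera axes: x right, y up, looking along -z (the intrinsics and any distortion apply to the point x, -y, -z); pixel columns grow to the right and rows downward; lengths in mm; the calibration is good to about 2 mm. A picture is of the moment at which its call begins: read the wrist's pose just before it. camera_model takes no time and is no camera call; for the wrist camera it gives the pose at the moment of the call.
- job_done(): hands the job in, once; it reports no verdict.
The state is a dict: "t": time; "joint_positions": joint angles; "joint_velocities": joint speeds; "effort": joint torques, N m; "position": TCP position; "eef_rot": TCP orientation; "force": force on the tool from outside, world axes, zero at the start; "moment": the same for the moment, N m; "opening": finger opening in mm.
Only numpy, scipy, OpenCV 4.12 (cv2) and the standard library are available. Lean on these libraries where they do the work, as an engineer would, in place of code of your own. Each camera call takes 0.05 s, during which the arm holds its last target. There are 200 camera calls.

TASK

The sample reader is about to be moved, so set its transport lock: push the carousel round by its blue upright grip until the slot in its rim faces the steel locking bar, then push the bar by its red tab right home into the slot, until the tab meets the black guide block. Only push, gently, with the fingertips or the outside of the fingers: do not squeeze the grip or the tab or lift the carousel, and leave the tube rack, tip box and canister where they stand.

Things in the scene. Friction and masses are not known exactly. Their poses are not given: they have to be found in the camera images.
- reader: White benchtop sample reader, fixed. Origin on the bench under the carousel's axis, z up, front towards its own -x. Casing from x -130 to +140, y -190 to +210 mm; flat deck 80 mm above the bench. The transport lock is on the deck on its own -y side of the carousel; a console with a sloping screen stands at y +127 to +203, x -105 to +125, up to 170 mm above the bench.
- carousel (a joint): Angle (rad) of the carousel, a flat white disc, radius 90 mm, with one rim slot 16 mm wide and 38 mm deep, red marks on its lips. Grows anticlockwise from above, turns endlessly either way; starts anywhere from 0.8 to 5.5. At 0 or 6.283 the slot points to the reader's own -y, at the bar. Stays where left; 0.1 N m of friction. It only rests on its spindle and would lift off.
- carousel_hub (a point): Centre of the carousel's flat top face, on its axis, 98 mm above the bench; turns with it, its -y pointing along the slot. The blue grip is an upright bar across the middle along this frame's x (square to the slot): 80 mm long (x -40 to +40), 12 mm thick (y -6 to +6), 34 mm high (top 132 mm above the bench). Nothing else stands on the disc; its tube wells are empty.
- slot_mouth (a point): Middle of the slot's open mouth, on the carousel's rim, top face; turns with the carousel.
- lock_gate (a point): Fixed point on the bar's line, 90 mm from the carousel's axis towards the reader's own -y, 98 mm above the bench: the slot mouth must come here. The bar enters when the mouth is within about 4 mm of it; its rounded tip then centres the carousel.
- lock_bar (a joint): Travel of the locking bar towards the carousel's axis (the reader's own +y), m: 0 drawn back (start 0 to 0.003), 0.040 home, its tab against the guide block. Steel bar 12 mm wide, 10 mm thick, 6 mm above the deck. Drawn back, its rounded tip is 6 mm outside the rim; the disc stops it there unless the slot faces it. Slides with 4 N (plus a little drag) and stays where left.
- bar_tab (a point): Centre of the outer (pushing) face of the bar's red upright tab, 111 mm above the bench, 170 mm from the carousel's axis when drawn back, 130 when home; moves with the bar. Axes as the reader's: push along +y. Tab 34 mm wide, 8 thick, from 96 to 126 mm above the bench. The black guide block (39 mm wide, top 104 mm above the bench) spans the bar 98 to 122 mm from the axis.
- tube_rack: Purple tube rack, 205 (x) x 90 (y) x 48 mm, with four capped tubes up to 62 mm high; loose, origin at the centre of its underside. Bystander.
- tip_box: Yellow pipette tip box with a pale lid, 126 x 88 x 95 mm; loose, origin at the centre of its underside. Bystander.
- canister: Round steel canister with a lid knob, 100 mm across, 101 mm high; loose, origin at the centre of its underside. Bystander.

How it is judged (in metres and radians):
On the way, in this order (a step that is already met when the one before it is completed fails the run):
1. the carousel's slot faces the locking bar, the bar not yet in (horizontal distance between slot_mouth and lock_gate below 0.006 m and value of joint lock_bar below 0.02 m), for 0.1 s.
2. the bar is pushed home in the slot (value of joint lock_bar above 0.037 m and horizontal distance between slot_mouth and lock_gate below 0.006 m), for 0.2 s.
At the end, for the whole second after the job is handed in: The locking bar is home (at least 37 of its 40 mm) in the slot, the slot mouth within 6 mm of the bar's line, the carousel down on its spindle (not over 3 mm up) (all of step 2 and height (world z) of carousel_hub below 0.101 m); the robot touches nothing.
It fails at once if the carousel is lifted off its seat (more than 6 mm) (height (world z) of carousel_hub above 0.104 m).
It fails at once if the carousel is squeezed or forced with the fingers (more than 30 N) (contact force between the fingers and carousel above 30 N).
It fails at once if the locking bar is squeezed or forced with the fingers (more than 40 N) (contact force between the fingers and lock_bar above 40 N).
It fails at once if the tube rack, the tip box or the canister is moved (more than 15 mm) (distance of any of tube_rack, tip_box, canister from where it was at the start of the episode above 0.015 m).
It also fails if it takes over 51 s, if anything falls off the work surface, if the arm or the gripper's body presses on something with over 40 N, if the wrist force passes 120 N, or if a joint passes its speed limit or range.

## Working session

There is one attempt and no reset: what is moved stays moved. The work goes in short steps, Python scripts to look and compute and a tool call to move; the robot and the scene stay as the last step left them, time stands still between calls to the robot, and variables do not carry over. Pictures are saved under pics/ and viewed, about 8 in all and at most 12, crops included, and the job is handed in when it is done.

Besides the shell and the picture viewer there is one more tool, called as a command line: name --argument value ..., lists and objects as JSON in quotes. move_arm: Moves the arm, as the interface text tells. Its arguments: {"type":"object","properties":{"dp":{"type":"array","items":{"type":"array","items":{"type":"number"}}},"angular":{"type":"array","items":{"type":"array","items":{"type":"number"}}},"hand":{"type":"array","items":{"type":"number"}},"squeeze":{"type":"number"}},"required":["dp","angular","hand"]}

```bash
mkdir -p pics; ls; python3 - <<'E'
from bench import *
import cv2,numpy as np
s=sense();print({k:np.round(v,3).tolist() for k,v in s.items()})
for n in("scene","top"):
    im=camera(n);cv2.imwrite(f"pics/{n}0.png",im[:,:,::-1]);m=camera_model(n);print(n,np.round(m["mtx"],1).tolist(),np.round(m["extrinsics"],3).tolist(),m.keys())
E
```

```text
pics
{'t': 0.0, 'joint_positions': [-1.389, 0.053, 1.614, -0.0, 1.476, -0.119], 'joint_velocities': [0.001, 0.001, 0.0, -0.0, 0.001, 0.001], 'effort': [-0.001, -39.368, -37.018, -0.0, 0.007, 0.0], 'position': [185.067, -596.318, 230.047], 'eef_rot': [-1.684, 1.569, 1.759], 'force': [0.282, -0.615, 0.265], 'moment': [-0.0, 0.014, 0.034], 'opening': 85.431}
scene [[398.1, 0.0, 254.2], [0.0, 398.1, 187.3], [0.0, 0.0, 1.0]] [[-0.167, 0.986, 0.004, 50.535], [-0.665, -0.116, 0.738, 303.098], [0.728, 0.121, 0.675, -1453.647], [0.0, 0.0, 0.0, 1.0]] dict_keys(['mtx', 'extrinsics'])
top [[351.5, 0.0, 263.2], [0.0, 351.5, 191.1], [0.0, 0.0, 1.0]] [[0.052, -0.999, 0.002, 22.268], [0.975, 0.051, 0.214, -526.467], [-0.214, -0.009, 0.977, -801.848], [0.0, 0.0, 0.0, 1.0]] dict_keys(['mtx', 'extrinsics'])
```

View pics/scene0.png

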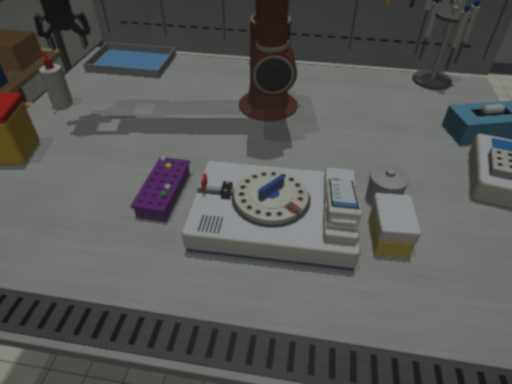

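View pics/top0.png

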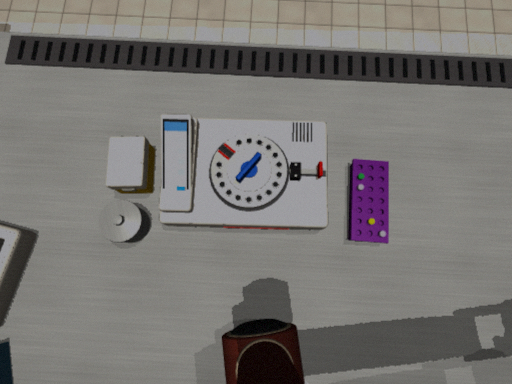

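The scene view shows the reader centrally: console on the right, lock on the left, and the slot lips at the front right (293,208). In the top view, the hub is at about (249,170), the slot lips at (226,151), the red tab at (321,170), and the rack at (370,200).

```bash
cat > h.py <<'E'
import cv2,numpy as np
def ray(m,uv,z):
    K=m["mtx"];E=m["extrinsics"];R=E[:3,:3];t=E[:3,3]
    uv=np.atleast_2d(np.array(uv,float))
    d=np.c_[(uv[:,0]-K[0,2])/K[0,0],-(uv[:,1]-K[1,2])/K[1,1],-np.ones(len(uv))]@R
    c=-R.T@t
    return c+d*((z-c[2])/d[:,2])[:,None]
def proj(m,P):
    K=m["mtx"];E=m["extrinsics"];p=np.atleast_2d(P)@E[:3,:3].T+E[:3,3]
    return np.c_[K[0,2]+K[0,0]*p[:,0]/-p[:,2],K[1,2]-K[1,1]*p[:,1]/-p[:,2]]
def masks(im):
    h=cv2.cvtColor(im,cv2.COLOR_RGB2HSV).astype(int);H,S,V=h[...,0],h[...,1],h[...,2]
    return {"red":((H<8)|(H>172))&(S>140)&(V>90),"blue":(H>100)&(H<130)&(S>150)&(V>50)}
def blobs(m,amin=6):
    n,l,s,c=cv2.connectedComponentsWithStats(m.astype(np.uint8))
    return [(s[i,4],c[i],np.argwhere(l==i)[:,::-1]) for i in range(1,n) if s[i,4]>=amin]
E
python3 - <<'E'
from bench import *
from h import *
m=camera_model("top");im=camera("top");M=masks(im)
for k,z in(("red",98),("red",126),("blue",132)):
    for a,c,p in blobs(M[k]):
        if 150<c[0]<340 and 100<c[1]<235:
            w=ray(m,p,z)[:,:2];(r)=cv2.minAreaRect(w.astype(np.float32));print(k,z,a,c.round(1),w.mean(0).round(1),np.round(r[0],1),np.round(r[1],1),round(r[2],1))
# disc: wells on top z=98 : dark blobs
g=cv2.cvtColor(im,cv2.COLOR_RGB2GRAY)
pts=[]
for a,c,p in blobs(g<90,5):
    if 8<np.hypot(*(c-[249,171]))<40 and a<60: pts.append(c)
w=ray(m,pts,98)[:,:2]
A=np.c_[2*w,np.ones(len(w))];s=np.linalg.lstsq(A,(w**2).sum(1),rcond=None)[0];r=np.hypot(*(w-s[:2]).T)
print("wells",len(w),s[:2],r.round(1))
print("casing corners z80",ray(m,[[327,121],[327,227],[160,226],[197,119]],80)[:,:2].round(1).tolist())
cv2.imwrite("pics/c1.png",cv2.resize(im[100:240,150:400],None,fx=3.2,fy=3.2,interpolation=cv2.INTER_CUBIC)[:,:,::-1])
E
```

```text
red 98 29 [229.  147.9] [616.8 136.4] [616.8 136.4] [31.5  5. ] 53.4
red 98 26 [223.3 154.1] [600.6 149. ] [600.5 148.9] [29.7  4.6] 52.5
red 98 49 [320.3 168.9] [576.4 -82.4] [577.3 -82.7] [31.9  7.1] 1.0
red 98 27 [239. 227.] [429.4 100. ] [429.4 100. ] [ 0.  59.1] 3.0
red 98 16 [264.7 227.8] [430.7  41.6] [431.3  40.9] [ 2.3 27.3] 3.0
red 98 10 [278.5 228. ] [431.8  10.2] [431.8  10.2] [ 0.  20.5] 3.0
red 126 29 [229.  147.9] [607.1 133.1] [607.1 133.1] [30.4  4.8] 53.4
red 126 26 [223.3 154.1] [591.5 145.2] [591.4 145.1] [28.7  4.5] 52.5
red 126 49 [320.3 168.9] [568.1 -78. ] [569.  -78.3] [30.8  6.8] 1.0
red 126 27 [239. 227.] [426.3  97.9] [426.3  97.9] [ 0. 57.] 3.0
red 126 16 [264.7 227.8] [427.6  41.6] [428.1  40.9] [ 2.2 26.3] 3.0
red 126 10 [278.5 228. ] [428.6  11.3] [428.6  11.3] [ 0.  19.7] 3.0
blue 132 187 [174.8 125.4] [653.2 262. ] [654.3 261.6] [19.8 51.9] 3.0
blue 132 195 [247.3 165.8] [565.   87.9] [567.   89.4] [18.7 78.5] 53.2
blue 132 71 [251.8 171.7] [551.6  77.1] [550.5  76.9] [13. 34.] 49.3
wells 16 [566.77161129  86.44989785] [71.4 71.8 71.8 71.9 71.6 71.7 71.6 71.4 72.1 72.  71.6 71.8 71.6 71.7
 71.5 71.8]
casing corners z80 [[706.2, -99.5], [442.1, -103.1], [424.1, 284.8], [694.3, 223.6]]
```

View pics/c1.png

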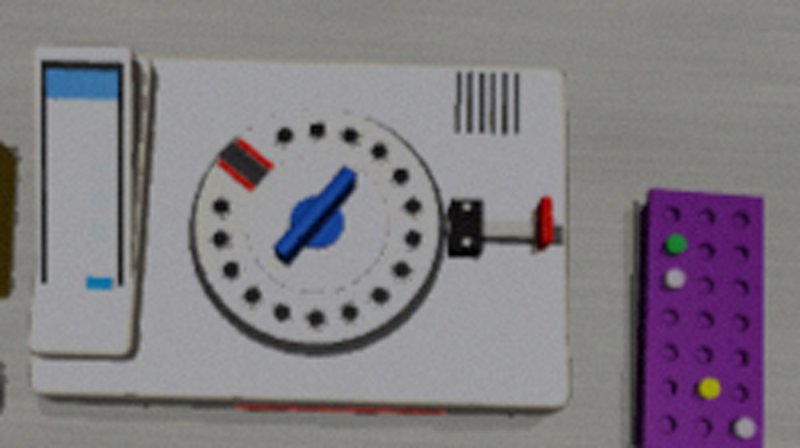

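The zoomed crop confirms the lips at about (245,163), the grip running lower-left to upper-right, the guide block at (465,228) and the tab at (545,222). The well circle puts the hub at (566.8, 86.5), and the slot points at about 53.3°. I'll push the grip's lock-side end clockwise with the shut fingers.

```bash
cat >> h.py <<'E'
from scipy.spatial.transform import Rotation as Ro
def Rt(s): return Ro.from_euler("xyz",s["eef_rot"])
def yawR(a):  # tool down; a = world angle (deg) of tool z axis
    z=np.array([np.cos(np.radians(a)),np.sin(np.radians(a)),0]);x=np.array([0,0,-1.]);return Ro.from_matrix(np.c_[x,np.cross(z,x),z])
def rel(p0,R0,p,R): return (R0.inv().apply(np.array(p)-p0)/25).round(2).tolist(),((R0.inv()*R).as_rotvec(degrees=True)/6).round(2).tolist()
HUB=np.array([566.8,86.5])
E
python3 - <<'E'
from bench import *
from h import *
s=sense();R=Rt(s);print(R.as_matrix().round(3))
a=np.degrees(np.arctan2(R.as_matrix()[1,2],R.as_matrix()[0,2]));print("tool z ang",a,"q1,q6",s["joint_positions"][0],s["joint_positions"][5])
p0=np.array([185.17,-596.92,231.3])
for az in (53.3,53.3-180,53.3+90,53.3-90):
    print(az,rel(p0,yawR(a),[607.5,87.4,180],yawR(az)))
E
```

```text
[[-0.     0.296 -0.955]
 [ 0.002 -0.955 -0.296]
 [-1.    -0.002 -0.   ]]
tool z ang -162.766955759817 q1,q6 -1.3890245424191177 -0.118999797369617
53.3 ([2.05, -21.14, -24.24], [23.99, -0.0, -0.0])
-126.7 ([2.05, -21.14, -24.24], [-6.01, 0.0, 0.0])
143.3 ([2.05, -21.14, -24.24], [8.99, 0.0, 0.0])
-36.7 ([2.05, -21.14, -24.24], [-21.01, 0.0, 0.0])
```

```bash
python3 - <<'E'
from h import *
P=np.array([185.17,-596.92,231.3]);Q=np.array([610.5,91.5,231.3]);a0,a1=-162.8,-36.7
for i in range(5):
    f=lambda k:(P+(Q-P)*(i+k/5)/5,yawR(a0+(a1-a0)*(i+k/5)/5))
    print([rel(*f(0),*f(k)) for k in (1,5)])
E
```

```text
[([-0.0, -0.85, -0.98], [-0.84, 0.0, 0.0]), ([-0.0, -4.25, -4.88], [-4.2, 0.0, 0.0])]
[([0.0, -0.35, -1.25], [-0.84, 0.0, 0.0]), ([0.0, -1.77, -6.23], [-4.2, 0.0, 0.0])]
[([0.0, 0.21, -1.28], [-0.84, 0.0, 0.0]), ([0.0, 1.05, -6.39], [-4.2, 0.0, 0.0])]
[([0.0, 0.73, -1.07], [-0.84, 0.0, 0.0]), ([0.0, 3.67, -5.33], [-4.2, -0.0, 0.0])]
[([0.0, 1.12, -0.65], [-0.84, 0.0, -0.0]), ([0.0, 5.59, -3.26], [-4.2, 0.0, -0.0])]
```

move_arm --dp '[[0, -0.85, -0.98], [0, -1.7, -1.95], [0, -2.55, -2.93], [0, -3.4, -3.9], [0, -4.25, -4.88]]' --angular '[[-0.84, 0, 0], [-1.68, 0, 0], [-2.52, 0, 0], [-3.36, 0, 0], [-4.2, 0, 0]]' --hand '[-1, -1, -1, -1, -1]' --squeeze 20

```text
t: 0.57
position: [270.6, -457.8, 230.8]
eef_rot: [-2.006, 1.57, 1.88]
force: [0.7, -0.4, -0.4]
opening: 25.4
```

move_arm --dp '[[0, -0.35, -1.25], [0, -0.71, -2.5], [0, -1.06, -3.74], [0, -1.42, -4.98], [0, -1.77, -6.23]]' --angular '[[-0.84, 0, 0], [-1.68, 0, 0], [-2.52, 0, 0], [-3.36, 0, 0], [-4.2, 0, 0]]' --hand '[-1, -1, -1, -1, -1]'

```text
t: 0.98
position: [355.7, -320.0, 231.0]
eef_rot: [-2.244, 1.571, 2.082]
force: [1.2, 0.9, -0.3]
opening: -0.0
```

move_arm --dp '[[0, 0.21, -1.28], [0, 0.42, -2.56], [0, 0.63, -3.83], [0, 0.84, -5.11], [0, 1.05, -6.39]]' --angular '[[-0.84, 0, 0], [-1.68, 0, 0], [-2.52, 0, 0], [-3.36, 0, 0], [-4.2, 0, 0]]' --hand '[-1, -1, -1, -1, -1]'

```text
t: 1.4
position: [440.8, -182.2, 231.1]
eef_rot: [-0.688, 1.571, -2.205]
force: [0.9, -0.8, -0.5]
opening: 0.1
```

move_arm --dp '[[0, 0.73, -1.07], [0, 1.47, -2.13], [0, 2.2, -3.2], [0, 2.94, -4.26], [0, 3.67, -5.33]]' --angular '[[-0.84, 0, 0], [-1.68, 0, 0], [-2.52, 0, 0], [-3.36, 0, 0], [-4.2, 0, 0]]' --hand '[-1, -1, -1, -1, -1]'

```text
t: 1.82
position: [525.9, -44.6, 231.0]
eef_rot: [-1.877, 1.571, -2.954]
force: [0.4, 0.0, 0.9]
opening: 0.0
```

move_arm --dp '[[0, 1.12, -0.65], [0, 2.24, -1.3], [0, 3.35, -1.96], [0, 4.47, -2.61], [0, 5.59, -3.26]]' --angular '[[-0.84, 0, 0], [-1.68, 0, 0], [-2.52, 0, 0], [-3.36, 0, 0], [-4.2, 0, 0]]' --hand '[-1, -1, -1, -1, -1]'

```text
t: 2.23
position: [610.9, 93.1, 230.8]
eef_rot: [-2.349, 1.57, -2.986]
force: [-0.0, -0.9, 0.1]
opening: 0.2
```

move_arm --dp '[[0.5, 0, 0], [1.0, 0, 0], [1.5, 0, 0], [1.5, 0, 0], [1.5, 0, 0]]' --angular '[[0, 0, 0], [0, 0, 0], [0, 0, 0], [0, 0, 0], [0, 0, 0]]' --hand '[-1, -1, -1, -1, -1]'

```text
t: 2.65
position: [609.0, 90.3, 191.7]
eef_rot: [-2.426, 1.567, -3.069]
force: [-1.1, -0.3, 0.5]
opening: 0.3
```

```bash
python3 - <<'E'
from bench import *
from h import *
m=camera_model("wrist");s=sense();im=camera("wrist");cv2.imwrite("pics/w1.png",im[:,:,::-1])
print(s["position"],proj(m,[s["position"],[*HUB,132],[*HUB,98]]).round(0).tolist())
for a,c,p in blobs(masks(im)["blue"],100): 
    w=ray(m,p,132)[:,:2].astype(np.float32);print(a,c,w.mean(0),cv2.minAreaRect(w))
for a,c,p in blobs(masks(im)["red"],60): print("red",a,c,ray(m,[c],98)[0],ray(m,[c],126)[0])
E
```

```text
[608.98264825  90.34399499 191.67288917] [[249.0, 244.0], [212.0, 168.0], [218.0, 159.0]]
1789 [213.91447736 161.57350475] [564.39465   90.073906] ((565.102783203125, 86.59786987304688), (19.273479461669922, 76.72675323486328), 53.287776947021484)
507 [231.98816568 158.46548323] [570.23755 102.68411] ((571.0342407226562, 103.2131118774414), (11.751116752624512, 32.57209777832031), 53.28462600708008)
red 190 [300.9        146.06315789] [601.09209055 150.76133891  98.        ] [594.65205371 149.37110552 126.        ]
red 149 [299.37583893 170.51006711] [618.28134993 137.6777995   98.        ] [609.80405419 137.83821797 126.        ]
red 325 [ 75.05230769 276.80307692] [ 574.55335779 -104.35513799   98.        ] [571.25867282 -75.50914657 126.        ]
```

View pics/w1.png

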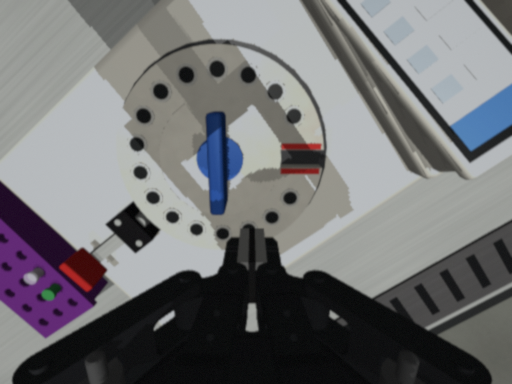

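The wrist view shows the shut fingertips at (249,235), clear to the right of the grip's lower end (217,205). The lips are at (300,158), as estimated. I'll go down beside the grip.

move_arm --dp '[[1, 0, 0], [2, 0, 0], [2.8, 0, 0], [3.25, 0, 0], [3.25, 0, 0]]' --angular '[[0, 0, 0], [0, 0, 0], [0, 0, 0], [0, 0, 0], [0, 0, 0]]' --hand '[-1, -1, -1, -1, -1]'

```text
t: 3.12
position: [608.6, 90.8, 109.9]
eef_rot: [-2.464, 1.566, -3.107]
force: [-0.4, -0.3, -0.5]
opening: 0.2
```

```bash
python3 - <<'E'
from bench import *
from h import *
s=sense();print(s["position"],s["force"])
# approach: commanded local (r=32 along tool z, y offset 30->20.5)
e=lambda a:np.array([np.cos(np.radians(a)),np.sin(np.radians(a))])
def pose(phi,off,r=32): # phi = angle of tool z
    return np.r_[HUB+r*e(phi)+off*e(phi+90),112.5],yawR(phi)
print("approach",rel(*pose(-36.7,30),*pose(-36.7,20.5)))
print("arc 3deg rows",[rel(*pose(0,20.5),*pose(-3*k,20.5)) for k in range(1,6)])
E
```

```text
[608.64377969  90.7817343  109.93843682] [-0.3943236  -0.29894011 -0.48290392]
approach ([0.0, -0.38, 0.0], [0.0, 0.0, 0.0])
arc 3deg rows [([0.0, -0.07, 0.04], [0.5, 0.0, 0.0]), ([0.0, -0.14, 0.08], [1.0, 0.0, 0.0]), ([0.0, -0.21, 0.11], [1.5, 0.0, 0.0]), ([0.0, -0.28, 0.14], [2.0, 0.0, 0.0]), ([0.0, -0.36, 0.17], [2.5, 0.0, 0.0])]
```

move_arm --dp '[[0, -0.1, 0], [0, -0.2, 0], [0, -0.3, 0], [0, -0.38, 0], [0, -0.38, 0]]' --angular '[[0, 0, 0], [0, 0, 0], [0, 0, 0], [0, 0, 0], [0, 0, 0]]' --hand '[-1, -1, -1, -1, -1]'

```text
t: 3.53
position: [605.2, 83.5, 113.8]
eef_rot: [0.602, 1.569, -0.04]
force: [-0.5, 0.2, 0.0]
opening: 0.2
```

move_arm --dp '[[0, -0.07, 0.04], [0, -0.14, 0.08], [0, -0.21, 0.11], [0, -0.28, 0.14], [0, -0.36, 0.17]]' --angular '[[0.5, 0, 0], [1.0, 0, 0], [1.5, 0, 0], [2.0, 0, 0], [2.5, 0, 0]]' --hand '[-1, -1, -1, -1, -1]'

```text
t: 3.95
position: [603.8, 74.8, 113.6]
eef_rot: [1.416, 1.567, 0.51]
force: [1.9, 1.6, 0.1]
opening: 0.1
```

move_arm --dp '[[0, -0.07, 0.04], [0, -0.14, 0.08], [0, -0.21, 0.11], [0, -0.28, 0.14], [0, -0.36, 0.17]]' --angular '[[0.5, 0, 0], [1.0, 0, 0], [1.5, 0, 0], [2.0, 0, 0], [2.5, 0, 0]]' --hand '[-1, -1, -1, -1, -1]'

```text
t: 4.37
position: [599.5, 65.7, 113.6]
eef_rot: [1.531, 1.567, 0.363]
force: [2.4, 2.1, -0.4]
opening: 0.0
```

```bash
cat >> h.py <<'E'
def look(tag=None):
    from bench import sense,camera,camera_model
    for n in("wrist","top","scene"):
        m=camera_model(n);im=camera(n)
        if tag: cv2.imwrite(f"pics/{tag}_{n}.png",im[:,:,::-1])
        for a,c,p in blobs(masks(im)["red"],5):
            w=ray(m,[c],98)[0,:2];d=w-HUB;r=np.hypot(*d)
            if 50<r<100: print(n,a,c.round(0),"lip",w.round(1),"r",r.round(1),"ang",np.degrees(np.arctan2(d[1],d[0])).round(1))
    s=sense();print("t",round(s["t"],2),"pos",s["position"].round(1),"F",s["force"].round(1),"q6",round(s["joint_positions"][5],2))
E
python3 -c "
from h import *
look('a')"
```

```text
wrist 436 [333. 158.] lip [625.3 129.2] r 72.4 ang 36.2
wrist 373 [332. 193.] lip [635.  109.6] r 72.0 ang 18.8
top 809 [250. 146.] lip [623.2  86.3] r 56.4 ang -0.2
t 4.52 pos [599.   65.4 113.5] F [1.2 1.  1.3] q6 -0.42
```

It pushes well: the slot is now at 27.5°, turned 26°, with about 3 N. Continuing.

move_arm --dp '[[0, -0.07, 0.04], [0, -0.14, 0.08], [0, -0.21, 0.11], [0, -0.28, 0.14], [0, -0.36, 0.17]]' --angular '[[0.5, 0, 0], [1.0, 0, 0], [1.5, 0, 0], [2.0, 0, 0], [2.5, 0, 0]]' --hand '[-1, -1, -1, -1, -1]'

```text
t: 4.93
position: [592.8, 58.0, 113.5]
eef_rot: [1.605, 1.568, 0.177]
force: [3.4, 1.7, 0.4]
opening: 0.0
```

move_arm --dp '[[0, -0.07, 0.04], [0, -0.14, 0.08], [0, -0.21, 0.11], [0, -0.28, 0.14], [0, -0.36, 0.17]]' --angular '[[0.5, 0, 0], [1.0, 0, 0], [1.5, 0, 0], [2.0, 0, 0], [2.5, 0, 0]]' --hand '[-1, -1, -1, -1, -1]'

```text
t: 5.35
position: [584.6, 52.3, 113.5]
eef_rot: [1.766, 1.568, 0.076]
force: [2.8, 1.4, 0.9]
opening: 0.2
```

move_arm --dp '[[0, -0.07, 0.04], [0, -0.14, 0.08], [0, -0.21, 0.11], [0, -0.28, 0.14], [0, -0.36, 0.17]]' --angular '[[0.5, 0, 0], [1.0, 0, 0], [1.5, 0, 0], [2.0, 0, 0], [2.5, 0, 0]]' --hand '[-1, -1, -1, -1, -1]'

```text
t: 5.77
position: [575.2, 49.0, 113.5]
eef_rot: [1.925, 1.567, -0.027]
force: [3.8, 0.8, -0.6]
opening: -0.0
```

move_arm --dp '[[0, -0.07, 0.04], [0, -0.14, 0.08], [0, -0.21, 0.11], [0, -0.28, 0.14], [0, -0.36, 0.17]]' --angular '[[0.5, 0, 0], [1.0, 0, 0], [1.5, 0, 0], [2.0, 0, 0], [2.5, 0, 0]]' --hand '[-1, -1, -1, -1, -1]'

```text
t: 6.18
position: [565.3, 48.2, 113.5]
eef_rot: [2.073, 1.567, -0.141]
force: [3.1, 0.1, 0.2]
opening: -0.4
```

```bash
python3 -c "
from h import *
look('b')"
```

```text
wrist 422 [333. 158.] lip [631.6  58.5] r 70.6 ang -23.4
wrist 366 [332. 193.] lip [619.6  40.3] r 70.2 ang -41.2
top 1040 [225. 144.] lip [626.6 146. ] r 84.4 ang 44.8
top 5 [269. 185.] lip [530.5  36.6] r 61.7 ang -126.1
top 10 [258. 189.] lip [519.3  62.4] r 53.3 ang -153.1
top 6 [262. 188.] lip [522.1  52.5] r 56.1 ang -142.8
top 7 [260. 196.] lip [502.7  56.1] r 70.9 ang -154.7
top 6 [250. 198.] lip [497.8  78.7] r 69.5 ang -173.5
top 6 [250. 204.] lip [482.5  77.4] r 84.7 ang -173.8
scene 6 [252. 210.] lip [636.6  49.9] r 78.8 ang -27.7
t 6.33 pos [564.6  48.3 113.2] F [ 1.8 -0.6  1.8] q6 0.59
```

move_arm --dp '[[0, -0.07, 0.04], [0, -0.14, 0.08], [0, -0.21, 0.11], [0, -0.28, 0.14], [0, -0.36, 0.17]]' --angular '[[0.5, 0, 0], [1.0, 0, 0], [1.5, 0, 0], [2.0, 0, 0], [2.5, 0, 0]]' --hand '[-1, -1, -1, -1, -1]'

```text
t: 6.75
position: [555.1, 49.9, 113.2]
eef_rot: [1.965, 1.569, -0.51]
force: [3.4, -1.8, 0.9]
opening: 0.1
```

move_arm --dp '[[0, -0.07, 0.04], [0, -0.14, 0.08], [0, -0.21, 0.11], [0, -0.28, 0.14], [0, -0.36, 0.17]]' --angular '[[0.5, 0, 0], [1.0, 0, 0], [1.5, 0, 0], [2.0, 0, 0], [2.5, 0, 0]]' --hand '[-1, -1, -1, -1, -1]'

```text
t: 7.17
position: [546.1, 54.2, 113.2]
eef_rot: [2.03, 1.569, -0.707]
force: [1.8, -2.0, 0.8]
opening: -0.5
```

move_arm --dp '[[0, -0.07, 0.04], [0, -0.14, 0.08], [0, -0.21, 0.11], [0, -0.28, 0.14], [0, -0.36, 0.17]]' --angular '[[0.5, 0, 0], [1.0, 0, 0], [1.5, 0, 0], [2.0, 0, 0], [2.5, 0, 0]]' --hand '[-1, -1, -1, -1, -1]'

```text
t: 7.58
position: [538.5, 60.7, 113.2]
eef_rot: [2.026, 1.569, -0.972]
force: [1.8, -2.1, 0.7]
opening: -0.1
```

```bash
python3 -c "
from h import *
look('c')"
```

```text
wrist 432 [334. 157.] lip [592.1  21.8] r 69.5 ang -68.6
wrist 379 [332. 193.] lip [570.7  17.4] r 69.2 ang -86.8
top 1066 [215. 163.] lip [578.3 166.7] r 81.0 ang 81.8
top 1079 [288. 168.] lip [574.9  -6.4] r 93.3 ang -85.0
top 739 [249. 192.] lip [512.8  81.2] r 54.3 ang -174.4
top 11 [250. 204.] lip [484.5  79.1] r 82.7 ang -174.9
top 9 [258. 205.] lip [482.4  58.6] r 88.9 ang -161.7
t 7.73 pos [538.   61.2 112.7] F [ 0.4 -1.5  1.2] q6 1.4
```

View pics/c_wrist.png

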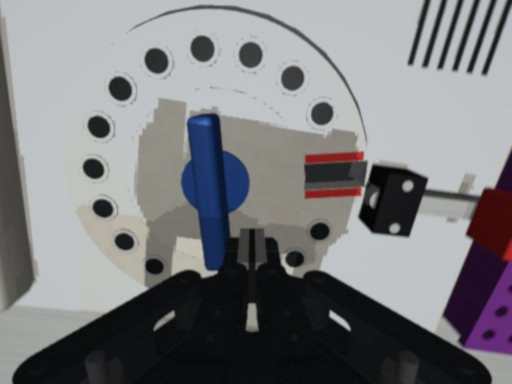

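The wrist view shows the lips at (333,175) and the guide block at (393,200), so the slot still has about 11° to go. I'll move 9° more and then measure against the guide and tab.

move_arm --dp '[[0, -0.07, 0.04], [0, -0.14, 0.08], [0, -0.21, 0.11], [0, -0.21, 0.11], [0, -0.21, 0.11]]' --angular '[[0.5, 0, 0], [1.0, 0, 0], [1.5, 0, 0], [1.5, 0, 0], [1.5, 0, 0]]' --hand '[-1, -1, -1, -1, -1]'

```text
t: 8.15
position: [534.4, 66.1, 112.5]
eef_rot: [0.445, 1.57, -2.707]
force: [-0.4, -1.6, 1.1]
opening: 0.0
```

```bash
python3 - <<'E'
from bench import *
from h import *
m=camera_model("wrist");im=camera("wrist")
M=masks(im)
for a,c,p in blobs(M["red"],60):
    print("red",a,c.round(1),ray(m,[c],98)[0].round(1),ray(m,[c],126)[0].round(1))
    w=ray(m,p,98)[:,:2].astype(np.float32);print(np.round(cv2.minAreaRect(w)[2],1),np.round(cv2.minAreaRect(w)[1],1))
g=cv2.cvtColor(im,cv2.COLOR_RGB2GRAY)
for a,c,p in blobs(g<45,300):
    w=ray(m,p,104)[:,:2];print("dark",a,c.round(1),w.mean(0).round(1),w.min(0).round(1),w.max(0).round(1))
k=cv2.resize(im[90:300,250:512],None,fx=3,fy=2.8,interpolation=cv2.INTER_CUBIC)
cv2.imwrite("pics/d.png",k[:,:,::-1])
print(sense()["position"],sense()["force"])
E
```

```text
red 438 [336.1 159.2] [580.   18.3  98. ] [585.9  26.9 126. ]
1.5 [ 4.5 33.1]
red 383 [333.9 194.8] [558.2  17.7  98. ] [568.   26.5 126. ]
1.3 [ 4.5 33.2]
dark 335 [122.5  84.8] [621.2 133.3] [616.3 128.3] [625.9 138.3]
dark 305 [ 99.7 122.7] [602.4 148.4] [597.5 143.3] [607.4 153.5]
dark 39522 [249.3 328.4] [460.9  69.9] [ 410.2 -109. ] [606.8 247.3]
dark 3233 [400.4 172. ] [573.3 -16.9] [552.3 -33.2] [5.922e+02 2.000e-01]
dark 3975 [498.4 231.8] [533.8 -82.6] [ 473.8 -102.1] [588.8 -66.7]
dark 627 [326.1 174.5] [572.5  25. ] [567.5   7.7] [577.5  36.1]
[534.35932269  66.14215192 112.45771672] [ 0.21019712 -1.11253207  2.32743205]
```

View pics/d.png

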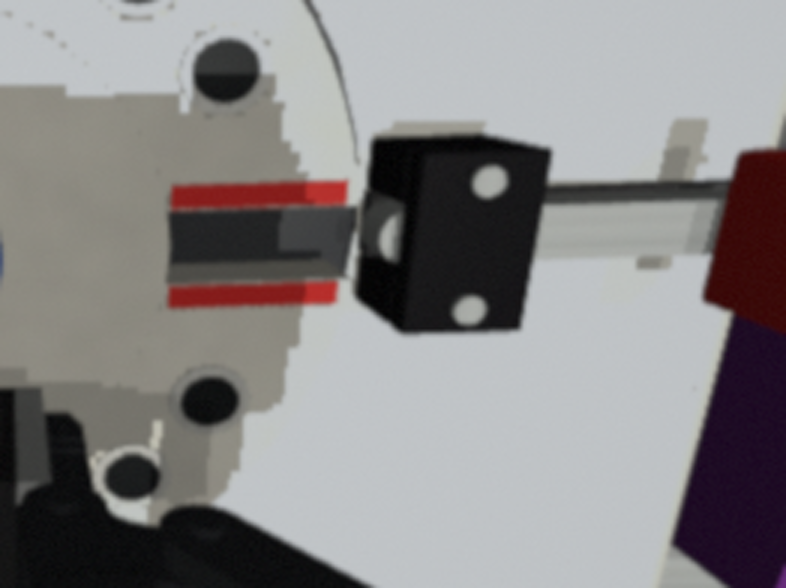

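The crop shows the lips centred on the bar's rounded tip, visible in the guide at crop (392,237), to within a degree or so. Now I'll work out the bar's line from the guide bolts.

```bash
python3 - <<'E'
from bench import *
from h import *
m=camera_model("wrist");im=camera("wrist")
b=ray(m,[[250+490/3,90+182/2.8],[250+470/3,90+310/2.8]],104)[:,:2];print("bolts",b.round(1),"mid",b.mean(0).round(1))
t=ray(m,[[250+392/3,90+237/2.8]],91)[0];print("tip",t.round(1))
for z,c in((98,[372,150]),): pass
bb=ray(m,[[250+548/3,90+186/2.8],[250+725/3,90+182/2.8]],91)[:,:2];bl=ray(m,[[250+540/3,90+260/2.8],[250+705/3,90+254/2.8]],91)[:,:2];print("bar edges",bb.round(1),bl.round(1))
w=[c for a,c,p in blobs(cv2.cvtColor(im,cv2.COLOR_RGB2GRAY)<75,150) if a<700 and c[1]<290]
w=ray(m,w,98)[:,:2];r=np.hypot(*(w-HUB).T);w=w[abs(r-71.7)<6];print(len(w))
A=np.c_[2*w,np.ones(len(w))];s=np.linalg.lstsq(A,(w**2).sum(1),rcond=None)[0];print("hub from wrist",s[:2],np.hypot(*(w-s[:2]).T).round(1))
E
```

```text
bolts [[583.2 -22.5]
 [556.2 -23.2]] mid [569.7 -22.9]
tip [568.6 -12.2  91. ]
bar edges [[579.6 -42. ]
 [580.2 -77.4]] [[563.  -43.6]
 [564.  -77.4]]
14
hub from wrist [567.60011223  88.72901441] [72.  72.2 71.8 72.4 71.7 72.5 71.6 71.7 68.6 71.8 72.8 72.  72.9 71.9]
```

The slot is aligned: lip direction −88.8° against a bar line of −88.9°. I'll back off the grip, rise, move out beyond the tab and go down.

move_arm --dp '[[0, 0.25, 0], [0, 0.6, 0], [-0.6, 0.6, 0], [-1.2, 0.6, 0], [-1.6, 0.6, 0]]' --angular '[[0, 0, 0], [0, 0, 0], [0, 0, 0], [0, 0, 0], [0, 0, 0]]' --hand '[-1, -1, -1, -1, -1]'

```text
t: 8.67
position: [534.4, 50.6, 153.4]
eef_rot: [-2.428, 1.57, 0.7]
force: [-0.4, 0.5, 0.1]
opening: -0.1
```

move_arm --dp '[[0, 1.29, -0.31], [0, 2.58, -0.61], [0, 3.86, -0.92], [0, 5.15, -1.22], [0, 6.44, -1.53]]' --angular '[[-0.28, 0, 0], [-0.28, 0, 0], [-0.28, 0, 0], [-0.28, 0, 0], [-0.28, 0, 0]]' --hand '[-1, -1, -1, -1, -1]'

```text
t: 9.08
position: [570.3, -112.0, 152.5]
eef_rot: [-1.764, 1.57, 1.394]
force: [1.0, -0.4, -1.2]
opening: 0.0
```

```bash
python3 - <<'E'
from bench import *
from h import *
for n in("wrist","top"):
    m=camera_model(n);im=camera(n);cv2.imwrite(f"pics/e_{n}.png",im[:,:,::-1])
    for a,c,p in blobs(masks(im)["red"],15):
        w=ray(m,p,126)[:,:2];v=ray(m,[c],98)[0]
        if np.hypot(*(v[:2]-HUB))<220:print(n,a,c.round(0),"z126 min/max",w.min(0).round(1),w.max(0).round(1),"z98",v.round(1))
print(sense()["position"],sense()["eef_rot"])
E
```

```text
wrist 219 [ 86. 193.] z126 min/max [588.2 -14.3] [592.  10.] z98 [580.3  15.3  98. ]
wrist 247 [210. 212.] z126 min/max [558.6 -85.5] [589.8 -78.9] z98 [566.2 -78.   98. ]
wrist 151 [ 92. 218.] z126 min/max [570.4 -14.9] [573.8   8.8] z98 [559.1  13.9  98. ]
top 32 [279. 166.] z126 min/max [567.4   4.8] [572.9  32.3] z98 [578.7  16.2  98. ]
top 28 [278. 174.] z126 min/max [548.1   4. ] [553.5  31.3] z98 [558.   16.5  98. ]
top 17 [234. 227.] z126 min/max [424.8  91.4] [426.6 126.4] z98 [428.8 111.3  98. ]
[ 570.88844829 -114.54564182  152.73623267] [ 1.98990363  1.56941187 -1.14024065]
```

View pics/e_wrist.png

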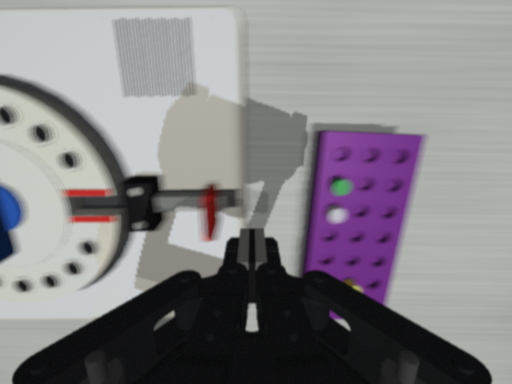

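The slightly blurred wrist view shows the lips at (88,205), the guide at (143,203) and the tab at (210,212), with the fingertips at (251,240) outside it. The rack is well below. Going down.

move_arm --dp '[[0.5, 0, 0], [1.0, 0, 0], [1.5, 0, 0], [1.8, 0, 0], [1.8, 0, 0]]' --angular '[[0, 0, 0], [0, 0, 0], [0, 0, 0], [0, 0, 0], [0, 0, 0]]' --hand '[-1, -1, -1, -1, -1]'

```text
t: 9.6
position: [568.0, -108.5, 103.6]
eef_rot: [-0.347, 1.564, 2.812]
force: [-0.6, 0.2, -0.9]
opening: -0.1
```

move_arm --dp '[[0, -0.1, 0], [0, -0.2, 0], [0, -0.3, 0], [0, -0.4, 0], [0, -0.5, 0]]' --angular '[[0, 0, 0], [0, 0, 0], [0, 0, 0], [0, 0, 0], [0, 0, 0]]' --hand '[-1, -1, -1, -1, -1]'

```text
t: 10.02
position: [570.7, -97.4, 108.3]
eef_rot: [2.853, 1.569, -0.272]
force: [-0.5, -0.5, -0.7]
opening: 0.3
```

move_arm --dp '[[0, -0.1, 0], [0, -0.2, 0], [0, -0.3, 0], [0, -0.4, 0], [0, -0.5, 0]]' --angular '[[0, 0, 0], [0, 0, 0], [0, 0, 0], [0, 0, 0], [0, 0, 0]]' --hand '[-1, -1, -1, -1, -1]'

```text
t: 10.43
position: [570.3, -85.6, 108.2]
eef_rot: [2.312, 1.569, -0.814]
force: [-0.4, -5.0, 3.1]
opening: 0.3
```

move_arm --dp '[[0, -0.08, 0], [0, -0.16, 0], [0, -0.24, 0], [0, -0.32, 0], [0, -0.4, 0]]' --angular '[[0, 0, 0], [0, 0, 0], [0, 0, 0], [0, 0, 0], [0, 0, 0]]' --hand '[-1, -1, -1, -1, -1]'

```text
t: 10.85
position: [570.1, -75.1, 107.8]
eef_rot: [2.924, 1.57, -0.201]
force: [0.2, -5.0, 3.8]
opening: 0.1
```

```bash
python3 -c "
from h import *
look('f')"
```

```text
wrist 386 [ 99. 218.] lip [579.6  18.7] r 69.0 ang -79.3
wrist 318 [105. 250.] lip [558.2  18. ] r 69.0 ang -97.2
top 32 [279. 166.] lip [578.8  16. ] r 71.5 ang -80.3
top 35 [277. 174.] lip [558.2  18. ] r 69.0 ang -97.1
t 11.0 pos [569.9 -74.8 107.4] F [ 0.4 -2.5  0.9] q6 1.29
```

View pics/f_wrist.png

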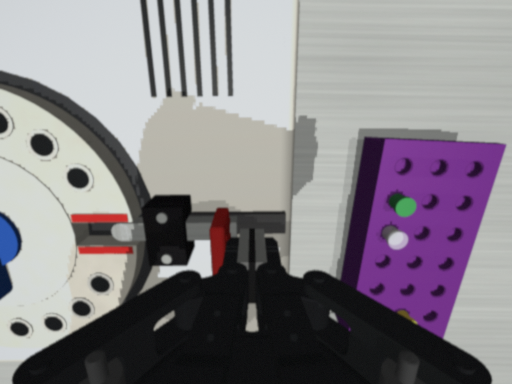

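The bar's rounded tip at (122,232) is already in the slot between the lips, and the tab at (220,240) is about 15–20 mm from the guide at (190,230). Continuing gently.

move_arm --dp '[[0, -0.08, 0], [0, -0.16, 0], [0, -0.24, 0], [0, -0.32, 0], [0, -0.4, 0]]' --angular '[[0, 0, 0], [0, 0, 0], [0, 0, 0], [0, 0, 0], [0, 0, 0]]' --hand '[-1, -1, -1, -1, -1]'

```text
t: 11.42
position: [569.6, -65.1, 107.4]
eef_rot: [0.555, 1.571, -2.571]
force: [-0.6, -3.5, 1.7]
opening: 0.1
```

move_arm --dp '[[0, -0.04, 0], [0, -0.08, 0], [0, -0.12, 0], [0, -0.16, 0], [0, -0.2, 0]]' --angular '[[0, 0, 0], [0, 0, 0], [0, 0, 0], [0, 0, 0], [0, 0, 0]]' --hand '[-1, -1, -1, -1, -1]'

```text
t: 11.83
position: [569.5, -60.2, 107.4]
eef_rot: [-0.169, 1.571, 2.989]
force: [1.0, -3.3, 1.7]
opening: -0.0
```

move_arm --dp '[[0, -0.02, 0], [0, -0.04, 0], [0, -0.06, 0], [0, -0.08, 0], [0, -0.08, 0]]' --angular '[[0, 0, 0], [0, 0, 0], [0, 0, 0], [0, 0, 0], [0, 0, 0]]' --hand '[-1, -1, -1, -1, -1]'

```text
t: 12.25
position: [569.5, -58.1, 107.5]
eef_rot: [-0.661, 1.571, 2.496]
force: [1.4, -3.7, 1.7]
opening: -0.1
```

Not home yet: the force is still only sliding friction. I'll use small steps until it rises.

move_arm --dp '[[0, -0.02, 0], [0, -0.04, 0], [0, -0.06, 0], [0, -0.08, 0], [0, -0.08, 0]]' --angular '[[0, 0, 0], [0, 0, 0], [0, 0, 0], [0, 0, 0], [0, 0, 0]]' --hand '[-1, -1, -1, -1, -1]'

```text
t: 12.67
position: [569.5, -57.0, 107.5]
eef_rot: [1.448, 1.569, -1.677]
force: [-0.1, -7.1, 0.3]
opening: 0.0
```

```bash
python3 -c "
from h import *
look('g')"
```

```text
wrist 391 [129. 217.] lip [579.9  18.7] r 69.1 ang -79.1
wrist 317 [134. 249.] lip [558.1  17.9] r 69.2 ang -97.2
t 12.82 pos [569.5 -57.  107.5] F [ 0.8 -7.1  0.7] q6 1.33
```

View pics/g_wrist.png

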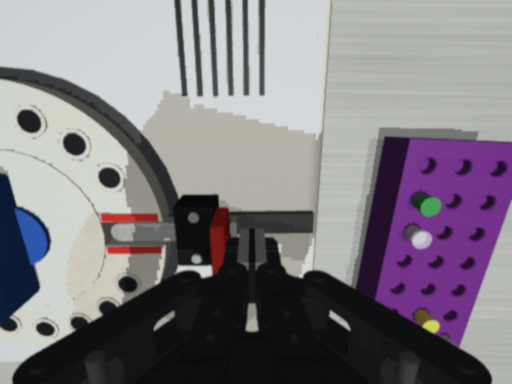

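The tab at (220,240) now sits against the guide block at (198,230), the bar tip at (122,232) is deep in the slot, and the force has risen. I'll make one more small push to confirm the stop.

move_arm --dp '[[0, -0.02, 0], [0, -0.04, 0], [0, -0.06, 0], [0, -0.06, 0], [0, -0.06, 0]]' --angular '[[0, 0, 0], [0, 0, 0], [0, 0, 0], [0, 0, 0], [0, 0, 0]]' --hand '[-1, -1, -1, -1, -1]'

```text
t: 13.23
position: [569.5, -56.9, 107.6]
eef_rot: [1.545, 1.566, -1.581]
force: [-0.6, -11.0, 1.0]
opening: 0.0
```

The bar is at its stop: the position holds while the force rises to 11 N. I'll back off and rise clear.

move_arm --dp '[[0, 0.3, 0], [0, 0.8, 0], [0, 1.2, 0], [-1, 1.2, 0], [-2, 1.2, 0]]' --angular '[[0, 0, 0], [0, 0, 0], [0, 0, 0], [0, 0, 0], [0, 0, 0]]' --hand '[-1, -1, -1, -1, -1]'

```text
t: 13.65
position: [568.1, -84.9, 155.4]
eef_rot: [-0.464, 1.564, 2.692]
force: [1.1, -0.7, 1.1]
opening: -0.1
```

move_arm --dp '[[-1, 0, 0], [-2, 0, 0], [-2.5, 0, 0], [-2.5, 0, 0], [-2.5, 0, 0]]' --angular '[[0, 0, 0], [0, 0, 0], [0, 0, 0], [0, 0, 0], [0, 0, 0]]' --hand '[-1, -1, -1, -1, -1]'

```text
t: 14.07
position: [570.0, -84.9, 219.9]
eef_rot: [-2.284, 1.57, 0.874]
force: [-0.7, -0.2, -0.4]
opening: -0.2
```

move_arm --dp '[[0, 0, 0], [0, 0, 0], [0, 0, 0], [0, 0, 0], [0, 0, 0]]' --angular '[[0, 0, 0], [0, 0, 0], [0, 0, 0], [0, 0, 0], [0, 0, 0]]' --hand '[-1, -1, -1, -1, -1]'

```text
t: 14.48
position: [569.7, -84.6, 219.1]
eef_rot: [-0.343, 1.569, 2.815]
force: [0.4, 0.4, 0.4]
opening: -0.1
```

```bash
python3 -c "
from h import *
look('k')"
```

```text
wrist 131 [149. 171.] lip [579.5  18.6] r 69.0 ang -79.4
wrist 113 [153. 192.] lip [558.4  17.2] r 69.9 ang -96.9
top 27 [278. 166.] lip [579.3  17.1] r 70.5 ang -79.8
top 28 [278. 174.] lip [557.6  17.7] r 69.4 ang -97.6
t 14.63 pos [569.9 -84.7 219.8] F [0.1 0.3 0.8] q6 1.28
```

View pics/k_wrist.png

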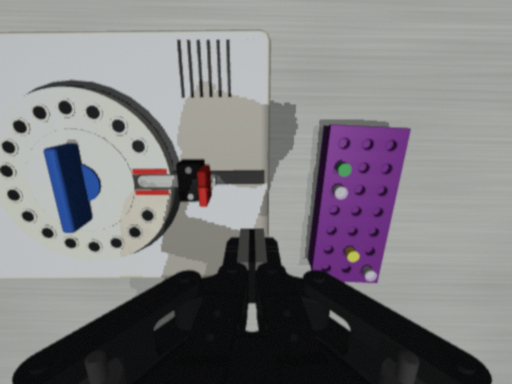

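The final view shows the bar in the slot (155,182), the tab (205,185) against the guide (190,180), and the gripper clear of everything.

```bash
python3 -c "
from bench import *
print(job_done())"
```

```text
the job is handed in; nothing more can be done
None
```

The transport lock is set, and I handed the job in at about 14.6 s of the 51 s allowed; no verdict was reported.

- **Carousel:** I pushed it about 142° clockwise by the outside of the shut fingers on the blue grip, with roughly 3–4 N. Before pushing the bar, the slot pointed at −88.8° against a bar line of −88.9°.
- **Locking bar:** I pushed it by the red tab with about 5 N until it stopped. At the stop the tool held its position while the force rose to 11 N.
- **Last checks:** After I backed off, the wrist view showed the bar deep in the slot, the tab against the guide block and the gripper clear. The lips were still on the bar's line, at about −88.1° from the wrist camera and −88.7° from the top camera. The wrist force was near zero.
- **Bystanders:** The rack looked undisturbed in the last view and the arm never went near the tip box or canister. I did not measure the positions of any of the three.
- **Disagreements:** The wrist and top cameras put the hub about 2 mm apart, which is within the calibration tolerance. Nothing else disagreed.

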